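# Put the biscuit cutters back on their picture tiles

## Robot

A 6-joint arm with a two-finger parallel gripper is mounted at the origin on the work surface. World frame = base frame: x ahead of the robot, y to its left, z up, the work surface at z = 0. Lengths are in m, angles in rad, forces in N, time in s.
With the tool pointing down it reaches from about 0.375 to 0.9 m from the base axis. Payload 3.1 kg.
Tool frame: the origin (TCP) lies on the centre line of the jaws, within the pads' length; the fingertips stand 25 mm ahead of it and the grasp point (between the pads) lies 6 mm ahead of it (manip.tips_ahead is the distance from the TCP to the fingertips, in m); z points along the fingers, y is the direction in which the jaws open and shut (so a half turn about z gives the same grasp; the last joint's range is limited). The gripper opens to 85 mm and grips with 20 to 120 N. Pads are 22 mm wide; open, the fingers measure 114 mm over their backs; the gripper's body (76 mm by 85 mm) begins 54 mm behind the grasp point. The pads swing forward as they close: fully open they stand 13 mm farther back than shut.
Start: joints at [-1.431, 0.527, 1.433, -0, 1.181, -0.178], TCP at [0.195, -0.594, 0.256] pointing down, gripper open.
Joint ranges: [-3.08, 3.08], [-0.75, 2.2], [0.22, 2.44], [-1.43, 4.57], [0, 2.65], [-2.85, 2.85]. Speed limits (rad/s): [2.79, 2.79, 3.14, 3.14, 3.14, 3.14].

## Interface

Orientations are given as a unit quaternion [x, y, z, w].
In Python, from station import manip gives the robot as it stands.
- The arm moves only by the tool play_rows, never from a script. Its argument "steps" is a list that holds one entry, the list of rows, each a list of 6 numbers: the shift along the tool's x, y, z in m, then the turn, a rotation vector about the tool's x, y, z in degrees. In form: [[[x, y, z, rx, ry, rz], ...]]. A call has 1 to 10 rows; each row shifts and turns the commanded pose from where the row before left it, along the tool's axes as they then stand; what a row does not reach is not made up. A row lasts 1/8 s, in which the tool goes at most 62.5 mm and 10.7 degrees, less where a joint would pass 70% of its speed; a pose out of reach is approached as far as the arm can. A call is refused whole if a number of a shift passes 0.0625 or a number of a turn 10.7, either way. A call with a gripper value outside its range is refused whole. "fingers" is the opening, from 0 (shut) to 1 (fully open), set as the call begins (left out, the last holds). The fingers move at their own pace and stop on an object; "squeeze" is the grip in N (left out, the last holds). Time passes only in rows, so rows that do not move let the fingers close. It gives the time, the measured TCP pose, the force and the opening at its end, in the units of the state.
- manip.sense(): the state, without advancing time (a new reading comes with each control period).
- manip.snapshot(name): name is "scene" or "top"; returns a dict with "img" (400x640x3 uint8, red, green, blue), "K" (3x3 intrinsics, pixels), "world_from_camera" (4x4, takes a point from camera to world coordinates). Camera axes: x right, y down, z forward; pixel columns grow to the right and rows downward; lengths in m; the calibration is good to about 2 mm. A picture is of the moment at which its call begins. There is no depth.
- manip.sign_off(): hands the job in, once; it reports no verdict.
Trained networks look in a picture, given as the dict that the camera call returned (one of the last four; its "shot" number tells which), for a name from the list of things; names that differ only in an ending like _2 or _b are one class to them, and where a whole thing is asked for, a point or a joint stands for the part that bears it (a point fixed in the world has none). Each returns a list of dicts, best first, with "score" (0 to 1); they miss things now and then, are a little off and sometimes report something else, mostly with a low value. They report only what shows in the picture. A call takes as long as a camera call. They do not tell look-alikes from the thing itself.
- manip.regions_of(label, picture): "pixels" (400x640 bool, what is visible of it) and "rect" ([left, top, right, bottom] in pixels, round what is visible of it).
- manip.pinpoint(label, picture): "point" ([column, row] in pixels: a listed point, or the origin of a listed thing).
The state is a dict: "t": time; "q": joint angles; "qd": joint speeds; "tau": joint torques, N m; "tcp_pos": TCP position; "tool_rot": TCP orientation; "force": force on the tool from outside, world axes, zero at the start; "ft_torque": the same for the moment, N m; "finger_gap": opening from 0.0 (shut) to 1.0 (fully open).
Only numpy, scipy, OpenCV 4.12 (cv2) and the standard library are available. Lean on these libraries where they do the work, as an engineer would, in place of code of your own. Each camera call takes 0.05 s, during which the arm holds its last target.

## Task

The baking is done: put each of the four biscuit cutters on the white tile that shows its shape and colour, standing flat with the coloured rim up, centred on the picture and turned so that its shape covers the picture. Let go of them all, and leave the jar and the bowl where they are.

Things in the scene. Friction and masses are not known exactly. Their poses are not given: they have to be found in the camera images.
- round_cutter: Round steel biscuit cutter with a red rim, 56 mm outer diameter, 34 mm high, open at top and bottom, 40 to 85 g, standing upright on the table (coloured rim up). Rigid steel wall 2.5 mm thick. Origin: centre of its underside; z up.
- round_tile: Fixed flat white square tile 84 x 84 mm, 6 mm thick, lying on the table; its flat top bears a filled red disc (1.5 mm larger all round than the cutter, no recess). Origin: centre of its underside, so its top face is at z = +6 mm; the picture is centred on it. Its turn does not matter to the round cutter.
- square_cutter: Square steel biscuit cutter with a blue rim, 52 x 52 mm outside, 34 mm high, open at top and bottom, 40 to 85 g, standing upright on the table (coloured rim up). Rigid steel wall 2.5 mm thick. Origin: centre of its underside; z up. x and y are square to its sides.
- square_tile: Fixed flat white square tile 84 x 84 mm, 6 mm thick, lying on the table; its flat top bears a filled blue square (1.5 mm larger all round than the cutter, no recess). Origin: centre of its underside, so its top face is at z = +6 mm; the picture is centred on it. x and y are square to the sides of the blue square.
- oblong_cutter: Oblong steel biscuit cutter with a green rim: two straight sides 44 mm apart and half-round ends, 72 mm long, 34 mm high, open at top and bottom, 40 to 85 g, standing upright on the table (coloured rim up). Rigid steel wall 2.5 mm thick. Origin: centre of its underside; z up. x runs along its length; the straight sides are 28 mm long.
- oblong_tile: Fixed flat white square tile 84 x 84 mm, 6 mm thick, lying on the table; its flat top bears a filled green oblong with round ends (1.5 mm larger all round than the cutter, no recess). Origin: centre of its underside, so its top face is at z = +6 mm; the picture is centred on it. x runs along the length of the green oblong.
- flower_cutter: Flower-shaped steel biscuit cutter with a yellow rim, six equal round petals, 60 mm outside across opposite petal tips and 55 mm across the notches (over two petals on each side, measured 30 degrees from a petal), 34 mm high, open at top and bottom, 40 to 85 g, standing upright on the table (coloured rim up). Rigid steel wall 2.5 mm thick. Origin: centre of its underside; z up. x points through the middle of a petal; the petals repeat every 60 degrees.
- flower_tile: Fixed flat white square tile 84 x 84 mm, 6 mm thick, lying on the table; its flat top bears a filled yellow six-petalled flower (1.5 mm larger all round than the cutter, no recess). Origin: centre of its underside, so its top face is at z = +6 mm; the picture is centred on it. x points through the middle of a petal; they repeat every 60 degrees.
- jar: Bystander: amber glass jar with a black lid, 66 mm diameter, 110 mm high, on the table beside the work. Origin: centre of its underside.
- bowl: Bystander: blue ceramic bowl, 120 mm across the rim, 55 mm high, on the table beside the work. Origin: centre of its underside.
Mind the look-alikes: they are no part of the job. Leave any purple look-alike of the square_cutter alone.

How it is judged:
At the end, for the whole second after the job is handed in: Each cutter is at rest, flat on its own tile (underside within 2 mm of the tile top, tilt under 0.06 rad), centred within 10 mm and turned within 0.2 rad of the picture, in any turn in which shape and picture coincide (square: quarter turns, oblong: half, flower: sixths, round: any) (horizontal distance between round_cutter and round_tile below 0.01 m and z of round_cutter in the frame of round_tile between 0.004 and 0.008 m and angle between each of round_cutter, square_cutter, oblong_cutter, flower_cutter's own z axis and vertical below 0.06 rad and linear speed of each of round_cutter, square_cutter, oblong_cutter, flower_cutter below 0.01 m/s and angular speed of each of round_cutter, square_cutter, oblong_cutter, flower_cutter below 0.1 rad/s and horizontal distance between square_cutter and square_tile below 0.01 m and z of square_cutter in the frame of square_tile between 0.004 and 0.008 m and (angle between the x axis of square_cutter and the x axis of square_tile, either way round below 0.2 rad or angle between the x axis of square_cutter and the y axis of square_tile, either way round below 0.2 rad) and horizontal distance between oblong_cutter and oblong_tile below 0.01 m and z of oblong_cutter in the frame of oblong_tile between 0.004 and 0.008 m and angle between the x axis of oblong_cutter and the x axis of oblong_tile, either way round below 0.2 rad and horizontal distance between flower_cutter and flower_tile below 0.01 m and z of flower_cutter in the frame of flower_tile between 0.004 and 0.008 m and (angle between the x axis of flower_cutter and the x axis of flower_tile, either way round below 0.2 rad or angle between the x axis of flower_cutter and the x axis of flower_tile, either way round between 0.8472 and 1.2472 rad)); the robot touches nothing.
It fails at once if the jar is pushed more than 20 mm or tipped (distance of jar from where it was at the start of the episode above 0.02 m or angle between jar's own z axis and vertical above 0.3 rad).
It fails at once if the bowl is pushed more than 20 mm or tipped (distance of bowl from where it was at the start of the episode above 0.02 m or angle between bowl's own z axis and vertical above 0.3 rad).
It also fails if it takes over 93 s, if anything falls off the work surface, if the arm or the gripper's body presses on something with over 40 N, if the wrist force passes 120 N, or if a joint passes its speed limit or range.

## Working session

There is one attempt and no reset: what is moved stays moved. The work goes in short steps, Python scripts to look and compute and a tool call to move; the robot and the scene stay as the last step left them, time stands still between calls to the robot, and variables do not carry over. Pictures are saved under pics/ and viewed, and the job is handed in when it is done.

Besides the shell and the picture viewer there is one more tool, called after "Emit:" as a command line: name --argument value ..., lists and objects as JSON in quotes. play_rows: Moves the arm, as the interface text tells. Its arguments: {"type":"object","properties":{"steps":{"type":"array"},"fingers":{"type":"number"},"squeeze":{"type":"number"}},"required":["steps"]}

```bash
mkdir -p pics; ls; python3 - <<'E'
from station import manip
import cv2
print(manip.sense())
for n in("scene","top"):
    s=manip.snapshot(n); cv2.imwrite(f"pics/{n}0.png",s["img"][:,:,::-1]); print(n,s["K"],s["world_from_camera"])
E
```

```text
pics
{'t': 0.0, 'q': array([-1.43153474e+00,  5.28469399e-01,  1.43393620e+00,  3.96352324e-05,
        1.18145414e+00, -1.78457286e-01]), 'qd': array([ 8.59037629e-04, -1.93237949e-03, -1.64772765e-03,  1.15738370e-03,
       -1.11449953e-03,  5.60309730e-05]), 'tau': array([-6.36922869e-04, -4.42353272e+01, -1.78022772e+01, -3.55334741e-04,
        8.43287475e-03, -2.09559389e-06]), 'tcp_pos': array([ 0.19521548, -0.59300101,  0.25532083]), 'tool_rot': array([ 9.87408912e-01,  1.58184558e-01,  4.05359721e-05, -1.13296626e-03]), 'force': array([0.5061426 , 0.44477033, 0.03024294]), 'ft_torque': array([-0.04719904, -0.03230504, -0.0073053 ]), 'finger_gap': 0.9995060585333344}
scene [[386.01531808   0.         314.66776608]
 [  0.         386.01531808 192.59701954]
 [  0.           0.           1.        ]] [[ 0.15944442  0.6450376  -0.74733124  1.31005078]
 [ 0.98718086 -0.10967685  0.11595231 -0.13984523]
 [-0.00717133 -0.75623904 -0.65425613  0.76556067]
 [ 0.          0.          0.          1.        ]]
top [[441.59881694   0.         321.93750793]
 [  0.         441.59881694 193.2410438 ]
 [  0.           0.           1.        ]] [[ 0.01558994 -0.99540784  0.09444668  0.37889258]
 [-0.99976122 -0.01696492 -0.01377277  0.00840603]
 [ 0.0153118  -0.09420942 -0.99543465  1.23327763]
 [ 0.          0.          0.          1.        ]]
```

View pics/scene0.png

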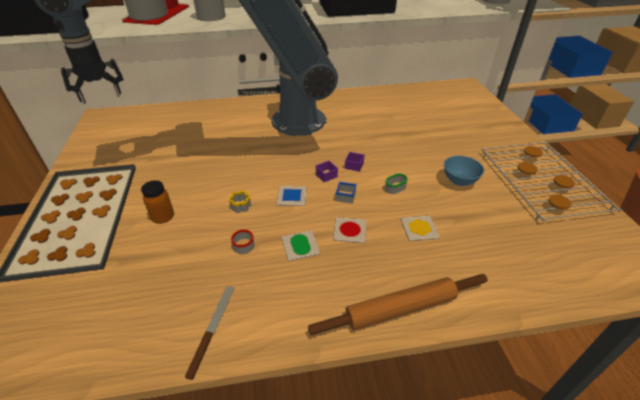

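View pics/top0.png

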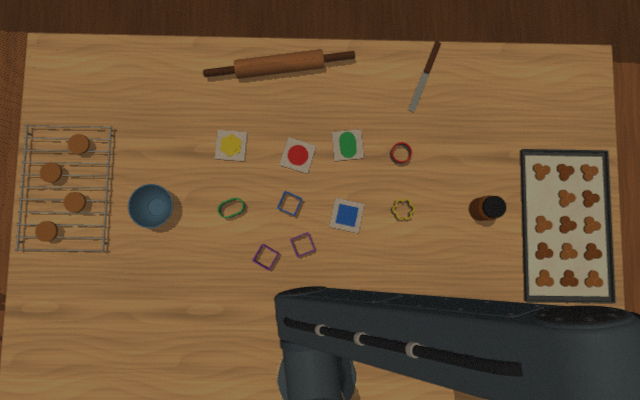

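```bash
cat > h.py <<'E'
import numpy as np, cv2
from station import manip
def ray(s,u,v,z):
    K=s["K"];T=s["world_from_camera"]
    d=T[:3,:3]@np.linalg.solve(K,[u,v,1.0]);o=T[:3,3]
    return o+d*(z-o[2])/d[2]
def proj(s,P):
    K=s["K"];T=s["world_from_camera"]
    c=(np.asarray(P)-T[:3,3])@T[:3,:3]
    p=c@K.T
    return p[...,:2]/p[...,2:]
names=["round_cutter","square_cutter","oblong_cutter","flower_cutter","round_tile","square_tile","oblong_tile","flower_tile"]
E
python3 - <<'E'
from h import *
import pickle
S={n:manip.snapshot(n) for n in("top","scene")}
pickle.dump(S,open("s0.pkl","wb"))
for n in names+["jar","bowl"]:
  for c in S:
    for r in manip.pinpoint(n,S[c])[:3]:
        z=0.0
        if r["score"]>.3: print(n,c,round(r["score"],2),np.round(r["point"],1),np.round(ray(S[c],*r["point"],0),3))
t=S["top"]["img"]; s=S["scene"]["img"]
cv2.imwrite("pics/topc.png",cv2.resize(t[120:275,205:420,::-1],None,fx=3.7,fy=3.7,interpolation=cv2.INTER_CUBIC))
cv2.imwrite("pics/scenec.png",cv2.resize(s[145:265,220:450,::-1],None,fx=3.4,fy=3.4,interpolation=cv2.INTER_CUBIC))
E
```

```text
round_cutter top 0.49 [396.8 156. ] [ 0.606 -0.219  0.   ]
round_cutter scene 0.61 [243.5 250.3] [ 0.63  -0.222  0.   ]
round_cutter scene 0.57 [242.7 206.3] [ 0.461 -0.221  0.   ]
square_cutter top 0.68 [303.1 243.3] [0.356 0.041 0.   ]
square_cutter top 0.61 [264.9 252.9] [0.328 0.146 0.   ]
square_cutter top 0.54 [290.8 202.2] [0.469 0.078 0.   ]
square_cutter scene 0.85 [351.6 166.8] [0.328 0.136 0.   ]
square_cutter scene 0.84 [341.2 198.1] [0.474 0.07  0.   ]
square_cutter scene 0.8 [325.3 172.7] [0.345 0.045 0.   ]
oblong_cutter top 0.52 [230.6 205.4] [0.457 0.246 0.   ]
oblong_cutter scene 0.66 [395.2 186.3] [0.448 0.245 0.   ]
flower_cutter top 0.77 [401.8 210.2] [ 0.452 -0.233  0.   ]
flower_cutter scene 0.91 [241.4 205.3] [ 0.456 -0.225  0.   ]
round_tile top 0.85 [300.4 155.5] [0.602 0.054 0.   ]
round_tile scene 0.69 [346.1 230.1] [ 0.604  0.055 -0.   ]
square_tile top 0.81 [343.6 215.2] [ 0.435 -0.07   0.   ]
square_tile top 0.36 [350.2 145.8] [ 0.632 -0.087  0.   ]
square_tile scene 0.83 [290.1 195.7] [ 0.437 -0.079  0.   ]
oblong_tile top 0.62 [348.2 145. ] [ 0.635 -0.081  0.   ]
oblong_tile scene 0.58 [298.4 243.7] [ 0.631 -0.079 -0.   ]
oblong_tile scene 0.58 [347.8 229.7] [0.603 0.06  0.   ]
jar top 0.75 [479.5 206.5] [ 0.466 -0.452  0.   ]
jar scene 0.57 [160.5 216.9] [ 0.466 -0.452  0.   ]
jar scene 0.33 [291.  196.2] [ 0.44  -0.077 -0.   ]
bowl top 0.73 [161.4 206.5] [0.451 0.437 0.   ]
bowl top 0.73 [340.3 215. ] [ 0.436 -0.061  0.   ]
bowl scene 0.61 [461.5 178.8] [0.448 0.462 0.   ]
```

View pics/topc.png

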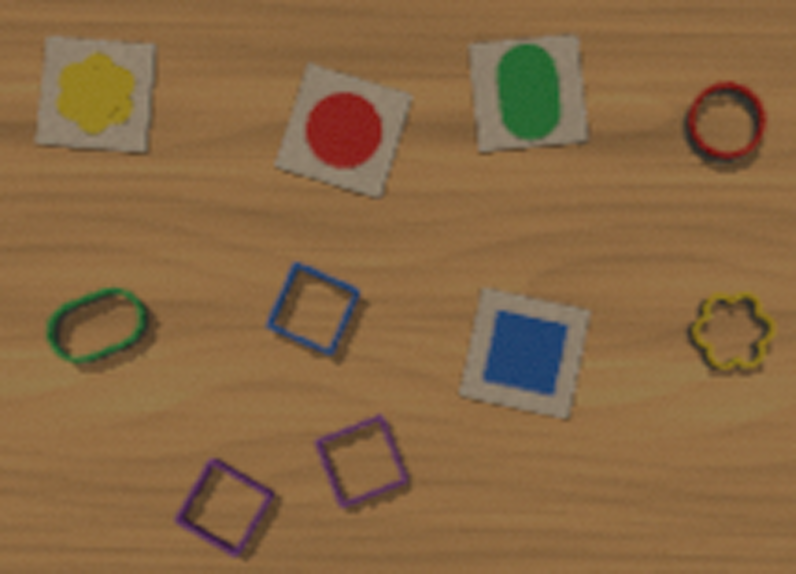

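View pics/scenec.png

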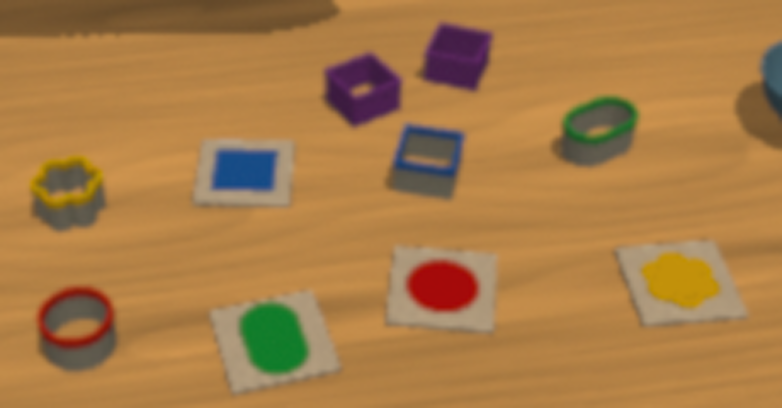

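```bash
cat > fit.py <<'E'
from h import *
import pickle
from scipy.optimize import minimize
def outline(kind,off=0.0):
    a=np.linspace(0,2*np.pi,240,endpoint=False)
    if kind=="round": return (0.028+off)*np.c_[np.cos(a),np.sin(a)]
    if kind=="square":
        h=0.026+off; return np.array([[h,h],[-h,h],[-h,-h],[h,-h]])
    if kind=="oblong":
        r=0.022+off; return np.c_[r*np.cos(a)+0.014*np.sign(np.cos(a)),r*np.sin(a)]
    d=0.01866;r=0.01134+off
    t=(a+np.pi/6)%(np.pi/3)-np.pi/6
    rr=d*np.cos(t)+np.sqrt(r*r-(d*np.sin(t))**2)
    return rr[:,None]*np.c_[np.cos(a),np.sin(a)]
SS=8
def render(s,kind,x,y,th,tile,box,band=0.003,zb=0.0):
    l,t,r,b=box
    def poly(off,z):
        o=outline(kind,off);c,sn=np.cos(th),np.sin(th)
        P=np.c_[o@np.array([[c,sn],[-sn,c]])+[x,y],np.full(len(o),z)]
        return np.round(((proj(s,P)-[l,t]+.5)*SS-.5)*16).astype(np.int32)
    m=np.zeros(((b-t)*SS,(r-l)*SS),np.uint8)
    if tile: cv2.fillPoly(m,[poly(.0015,.006)],255,shift=4)
    else:
        for z in np.linspace(.034-band,.034,4):
            k=np.zeros_like(m); cv2.fillPoly(k,[poly(0,zb+z)],255,shift=4)
            cv2.fillPoly(k,[poly(-.0025,zb+z)],0,shift=4)
            m|=k
    m=cv2.resize(m,(r-l,b-t),interpolation=cv2.INTER_AREA).astype(float)
    return cv2.GaussianBlur(m,(0,0),.6)
def soft(img,kind):
    f=img.astype(float);R,G,B=f[...,0],f[...,1],f[...,2];S=R+G+B+30
    return {"round":(R-1.0*G-.9*(G-B))/S,"square":(B-R)/S,"oblong":(G-R)/S,"flower":(np.minimum(R,G)-B)/S}[kind]
def fit(s,kind,x,y,tile,zb=0.0,th0=None):
    u,v=proj(s,[x,y,.006 if tile else zb+.03]);w=26
    box=(int(u)-w,int(v)-w,int(u)+w,int(v)+w)
    I=soft(s["img"],kind)[box[1]:box[3],box[0]:box[2]]
    if kind=="flower": I=np.clip(I,np.median(I),None)
    I=np.clip(I,np.median(I)-.02,None)
    I=I-I.mean();I/=np.linalg.norm(I)
    def cost(p):
        m=render(s,kind,p[0]/1e3,p[1]/1e3,p[2]/20,tile,box,zb=zb);m=m-m.mean()
        return -(m*I).sum()/(np.linalg.norm(m)+1e-9)
    per={"round":1,"square":np.pi/2,"oblong":np.pi,"flower":np.pi/3}[kind]
    best=None
    p=[x*1e3,y*1e3,0]
    g=[(cost([p[0]+dx,p[1]+dy,0]),p[0]+dx,p[1]+dy) for dx in range(-18,19,3) for dy in range(-18,19,3)]
    _,p[0],p[1]=min(g)
    out=[]
    for th in ([0] if kind=="round" else np.arange(0,per,per/6)):
        r=minimize(cost,[p[0],p[1],th*20],method="Nelder-Mead",options=dict(initial_simplex=[[p[0],p[1],th*20],[p[0]+3,p[1],th*20],[p[0],p[1]+3,th*20],[p[0],p[1],th*20+3]],xatol=.02,fatol=1e-5))
        out.append((r.fun,r.x[0]/1e3,r.x[1]/1e3,(r.x[2]/20)%per))
    out.sort();return out
E
cat > run0.py <<'E'
from fit import *
S=pickle.load(open("s0.pkl","rb"))
G={("round",0):(.615,-.22),("square",0):(.465,.075),("oblong",0):(.45,.245),("flower",0):(.454,-.229),
("round",1):(.603,.055),("square",1):(.436,-.075),("oblong",1):(.632,-.08),("flower",1):(.63,.24)}
for (k,t),g in G.items():
  for c in S:
    o=fit(S[c],k,*g,t)
    print(k,"tile" if t else "cut",c,"  ".join("%.3f (%.4f %.4f %.1fdeg)"%(a[0],a[1],a[2],np.degrees(a[3])) for a in [o[0],o[-1]]))
E
time python3 run0.py
```

```text
Still running in the background as job /tmp/bash_jobs.1000/5a943c6929d0 (pid 517). You'll get a notice when it ends.fit.py:13: RuntimeWarning: invalid value encountered in sqrt
  rr=d*np.cos(t)+np.sqrt(r*r-(d*np.sin(t))**2)
fit.py:21: RuntimeWarning: invalid value encountered in cast
  return np.round(((proj(s,P)-[l,t]+.5)*SS-.5)*16).astype(np.int32)
```

```bash
J=/tmp/bash_jobs.1000/5a943c6929d0; cat $J/stdout; kill -- -$(cat $J/pid); sed -i 's/np.sqrt(r\*r-(d\*np.sin(t))\*\*2)/np.sqrt(np.maximum(0,r*r-(d*np.sin(t))**2))/' fit.py; sed -i 's/print(k/print(k,flush=True,*[]) if 0 else print(k/' run0.py; time timeout 90 python3 -u run0.py
```

```text
round cut top -0.965 (0.6108 -0.2248 0.3deg)  -0.965 (0.6108 -0.2248 0.3deg)
round cut scene -0.949 (0.6163 -0.2219 6.5deg)  -0.949 (0.6163 -0.2219 6.5deg)
square cut top -0.985 (0.4647 0.0802 66.9deg)  -0.983 (0.4647 0.0804 67.3deg)
square cut scene -0.569 (0.4719 0.0824 68.2deg)  -0.568 (0.4718 0.0824 69.6deg)
oblong cut top -0.958 (0.4500 0.2389 112.4deg)  -0.957 (0.4499 0.2390 112.0deg)
oblong cut scene -0.848 (0.4566 0.2410 116.4deg)  -0.511 (0.4679 0.2355 0.8deg)
flower cut top -0.962 (0.4541 -0.2300 34.4deg)  -0.960 (0.4540 -0.2300 33.9deg)
flower cut scene -0.945 (0.4584 -0.2270 34.1deg)  -0.944 (0.4582 -0.2270 33.3deg)
round tile top -0.987 (0.6032 0.0620 4.8deg)  -0.987 (0.6032 0.0620 4.8deg)
round tile scene -0.961 (0.6056 0.0649 5.1deg)  -0.961 (0.6056 0.0649 5.1deg)
square tile top -0.961 (0.4362 -0.0779 78.8deg)  -0.959 (0.4354 -0.0773 77.7deg)
square tile scene -0.949 (0.4391 -0.0751 76.6deg)  -0.949 (0.4390 -0.0746 75.3deg)
oblong tile top -0.977 (0.6355 -0.0784 6.2deg)  -0.747 (0.6347 -0.0776 91.1deg)
oblong tile scene -0.968 (0.6375 -0.0755 5.7deg)  -0.967 (0.6375 -0.0754 5.7deg)
flower tile top -0.980 (0.6281 0.2507 56.4deg)  -0.980 (0.6279 0.2510 56.4deg)
flower tile scene -0.975 (0.6303 0.2537 56.6deg)  -0.975 (0.6303 0.2536 56.1deg)
real	0m5.034s
user	0m4.582s
sys	0m0.246s
```

```bash
cat > plan.py <<'E'
from h import *
from scipy.spatial.transform import Rotation as R
import sys
s=manip.sense();x,y,z,psi=map(float,sys.argv[1:5])
r=R.from_quat(s["tool_rot"]);M=r.as_matrix()
cur=np.degrees(np.arctan2(M[1,0],M[0,0]))
p=s["tcp_pos"]
print("t %.2f tcp %s psi %.2f tilt %s gap %.3f F %s q %s"%(s["t"],np.round(p,4),cur,np.round(M[:2,2],4),s["finger_gap"],np.round(s["force"],1),np.round(s["q"],2)), "tips",manip.tips_ahead)
d=(psi-cur+180)%360-180
a=np.radians(psi);w=np.array([x,y,z])-p
tx=w[:2]@[np.cos(a),np.sin(a)];ty=w[:2]@[np.sin(a),-np.cos(a)]
print("rz %.2f then shift tool %.4f %.4f %.4f  (dist %.3f)"%(-d,tx,ty,-w[2],np.linalg.norm(w[:2])))
E
python3 plan.py .455 -.229 .10 34.2
```

```text
t 1.20 tcp [ 0.1953 -0.5937  0.2563] psi 18.21 tilt [ 0. -0.] gap 1.000 F [-0.1 -0.4  0.8] q [-1.43  0.53  1.43  0.    1.18 -0.18] tips 0.025
rz -15.99 then shift tool 0.4197 -0.1557 0.1563  (dist 0.448)
```

Emit:
play_rows --steps '[[[0, 0, 0, 0, 0, -8], [0, 0, 0, 0, 0, -8], [0.05, -0.0186, 0.01, 0, 0, 0], [0.05, -0.0186, 0.01, 0, 0, 0], [0.05, -0.0186, 0.01, 0, 0, 0], [0.05, -0.0186, 0.01, 0, 0, 0], [0.05, -0.0186, 0.01, 0, 0, 0], [0.05, -0.0186, 0.02, 0, 0, 0], [0.05, -0.0186, 0.03, 0, 0, 0], [0.05, -0.0186, 0.03, 0, 0, 0]]]' --fingers 1 --squeeze 40

```text
t: 2.45
tcp_pos: [0.4439, -0.2449, 0.126]
tool_rot: [0.956, 0.294, 0.001, 0.001]
force: [0.4, -0.5, -0.7]
finger_gap: 1.002
```

```bash
python3 plan.py .455 -.229 .035 34.2
```

```text
t 2.45 tcp [ 0.4439 -0.2449  0.126 ] psi 34.19 tilt [ 0.0017 -0.0014] gap 1.002 F [ 0.4 -0.5 -0.7] q [-0.72  0.58  1.84  0.    0.72  0.25] tips 0.025
rz -0.01 then shift tool 0.0181 -0.0069 0.0910  (dist 0.019)
```

Emit:
play_rows --steps '[[[0.018, -0.007, 0.03, 0, 0, 0], [0, 0, 0.02, 0, 0, 0], [0, 0, 0, 0, 0, 0]]]'

```text
t: 2.82
tcp_pos: [0.453, -0.229, 0.0752]
tool_rot: [0.956, 0.295, -0.001, -0.001]
force: [-0.8, 0.3, 0.5]
finger_gap: 1.001
```

```bash
python3 plan.py .455 -.229 .035 34.2
```

```text
t 2.83 tcp [ 0.453  -0.229   0.0752] psi 34.26 tilt [-0.0023  0.0019] gap 1.001 F [-0.8  0.3  0.5] q [-0.69  0.67  1.86 -0.    0.61  0.28] tips 0.025
rz 0.06 then shift tool 0.0016 0.0011 0.0402  (dist 0.002)
```

Emit:
play_rows --steps '[[[0.0015, 0.001, 0.02, 0, 0, 0], [0, 0, 0.02, 0, 0, 0], [0, 0, 0, 0, 0, 0]]]'

```text
t: 3.2
tcp_pos: [0.455, -0.2302, 0.0363]
tool_rot: [0.956, 0.294, -0.0, -0.0]
force: [0.3, 0.4, 0.7]
finger_gap: 1.001
```

Emit:
play_rows --steps '[[[0, 0, 0, 0, 0, 0], [0, 0, 0, 0, 0, 0], [0, 0, 0, 0, 0, 0], [0, 0, 0, 0, 0, 0], [0, 0, 0, 0, 0, 0], [0, 0, 0, 0, 0, 0]]]' --fingers 0 --squeeze 30

```text
t: 3.95
tcp_pos: [0.4557, -0.2303, 0.0377]
tool_rot: [0.956, 0.294, 0.001, 0.001]
force: [-0.0, -0.7, 6.0]
finger_gap: 0.626
```

```bash
python3 plan.py .629 .252 .041 56.5; python3 -c "
from h import *
s=manip.snapshot('scene');cv2.imwrite('pics/g1.png',cv2.resize(s['img'][100:300,150:470,::-1],None,fx=2.5,fy=2.5))"
```

```text
t 3.95 tcp [ 0.4557 -0.2303  0.0377] psi 34.22 tilt [ 0.0015 -0.0015] gap 0.626 F [-0.  -0.7  6. ] q [-0.69  0.75  1.87 -0.    0.52  0.29] tips 0.025
rz -22.28 then shift tool 0.4979 -0.1217 -0.0033  (dist 0.513)
```

View pics/g1.png

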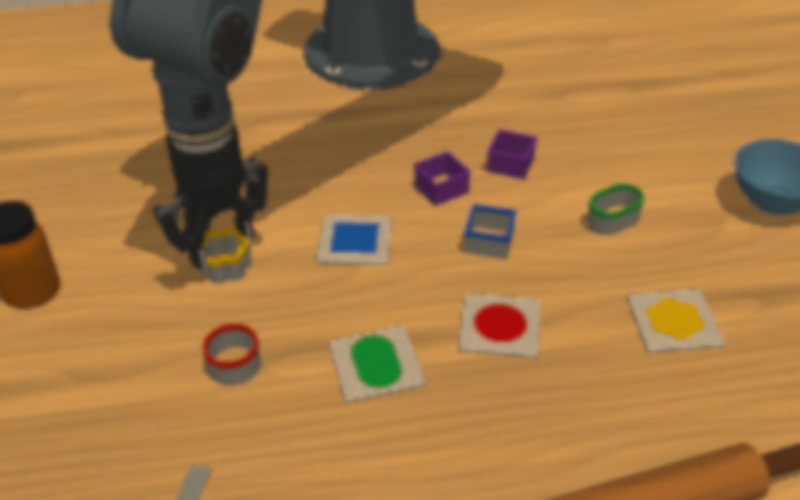

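Emit:
play_rows --steps '[[[0, 0, -0.03, 0, 0, 0], [0, 0, -0.05, 0, 0, 0], [0, 0, -0.02, 0, 0, -7.43], [0, 0, 0, 0, 0, -7.43], [0, 0, 0, 0, 0, -7.43], [0.05, -0.0122, 0, 0, 0, 0], [0.05, -0.0122, 0, 0, 0, 0], [0.05, -0.0122, 0, 0, 0, 0], [0.05, -0.0122, 0, 0, 0, 0], [0.05, -0.0122, 0, 0, 0, 0]]]'

```text
t: 5.25
tcp_pos: [0.5428, 0.0139, 0.1369]
tool_rot: [0.881, 0.473, 0.0, 0.0]
force: [0.6, -0.4, -0.3]
finger_gap: 0.626
```

Emit:
play_rows --steps '[[[0.05, -0.0122, 0, 0, 0, 0], [0.05, -0.0122, 0, 0, 0, 0], [0.05, -0.0122, 0, 0, 0, 0], [0.05, -0.0122, 0, 0, 0, 0], [0.04, -0.01, 0, 0, 0, 0], [0, 0, 0, 0, 0, 0], [0, 0, 0, 0, 0, 0]]]'

```text
t: 6.12
tcp_pos: [0.625, 0.2445, 0.1362]
tool_rot: [0.881, 0.473, -0.001, 0.0]
force: [0.3, -0.3, -0.4]
finger_gap: 0.628
```

```bash
python3 plan.py .629 .252 .044 56.5; python3 -c "
from h import *
s=manip.snapshot('scene');cv2.imwrite('pics/g2.png',cv2.resize(s['img'][100:300,250:570,::-1],None,fx=2.5,fy=2.5))"
```

```text
t 6.12 tcp [0.625  0.2445 0.1362] psi 56.52 tilt [-0.0012 -0.0007] gap 0.628 F [ 0.3 -0.3 -0.4] q [ 0.21  0.73  1.4  -0.    1.01  0.79] tips 0.025
rz 0.02 then shift tool 0.0084 -0.0008 0.0922  (dist 0.008)
```

View pics/g2.png

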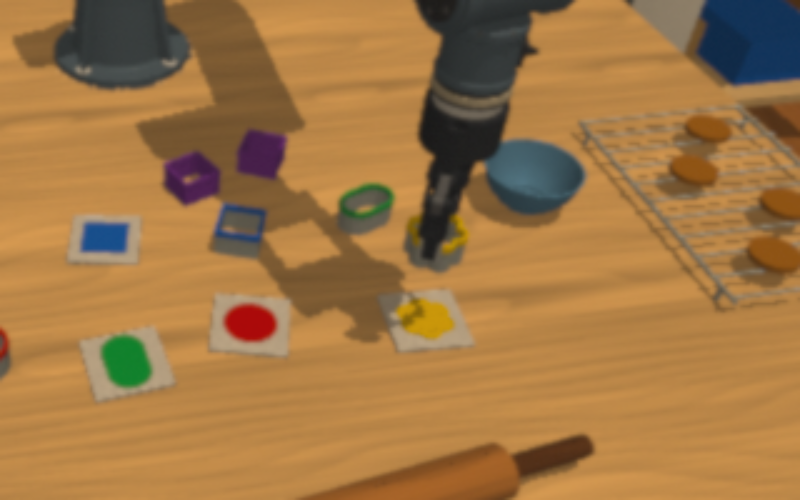

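Emit:
play_rows --steps '[[[0.0084, -0.0008, 0.03, 0, 0, 0], [0, 0, 0.03, 0, 0, 0], [0, 0, 0.018, 0, 0, 0], [0, 0, 0.006, 0, 0, 0], [0, 0, 0, 0, 0, 0]]]'

```text
t: 6.8
tcp_pos: [0.63, 0.2519, 0.0525]
tool_rot: [0.881, 0.473, 0.0, 0.0]
force: [-0.3, 1.1, 0.1]
finger_gap: 0.628
```

```bash
python3 plan.py .629 .252 .044 56.5
```

```text
t 6.80 tcp [0.63   0.2519 0.0525] psi 56.46 tilt [0.0001 0.    ] gap 0.628 F [-0.3  1.1  0.1] q [ 0.22  0.85  1.42 -0.    0.88  0.8 ] tips 0.025
rz -0.04 then shift tool -0.0005 -0.0009 0.0085  (dist 0.001)
```

Emit:
play_rows --steps '[[[0, 0, 0.005, 0, 0, 0], [0, 0, 0.002, 0, 0, 0], [0, 0, 0, 0, 0, 0]]]'

```text
t: 7.18
tcp_pos: [0.6298, 0.2524, 0.0455]
tool_rot: [0.881, 0.473, 0.0, 0.0]
force: [-0.6, -0.4, -0.2]
finger_gap: 0.63
```

```bash
python3 plan.py .629 .252 .044 56.5
```

```text
t 7.17 tcp [0.6298 0.2524 0.0455] psi 56.51 tilt [0.0003 0.    ] gap 0.630 F [-0.6 -0.4 -0.2] q [ 0.22  0.86  1.42 -0.    0.86  0.8 ] tips 0.025
rz 0.01 then shift tool -0.0008 -0.0004 0.0015  (dist 0.001)
```

Emit:
play_rows --steps '[[[0, 0, 0.002, 0, 0, 0], [0, 0, 0, 0, 0, 0]]]'

```text
t: 7.42
tcp_pos: [0.63, 0.2525, 0.0438]
tool_rot: [0.881, 0.473, 0.0, 0.0]
force: [-0.7, -0.4, 2.0]
finger_gap: 0.625
```

Emit:
play_rows --steps '[[[0, 0, 0, 0, 0, 0], [0, 0, 0, 0, 0, 0], [0, 0, 0, 0, 0, 0], [0, 0, 0, 0, 0, 0]]]' --fingers 0.9

```text
t: 7.92
tcp_pos: [0.6297, 0.2523, 0.0432]
tool_rot: [0.881, 0.473, -0.0, -0.0]
force: [-1.2, -0.1, -0.0]
finger_gap: 0.9
```

Emit:
play_rows --steps '[[[0, 0, -0.02, 0, 0, 0], [0, 0, -0.04, 0, 0, 0], [0, 0, -0.04, 0, 0, 0]]]'

```text
t: 8.3
tcp_pos: [0.6299, 0.2524, 0.1456]
tool_rot: [0.881, 0.473, 0.0, 0.0]
force: [0.9, -0.9, 0.5]
finger_gap: 0.905
```

```bash
python3 plan.py .451 .240 .1 112.5; python3 -c "
from h import *
s=manip.snapshot('scene');cv2.imwrite('pics/g3.png',cv2.resize(s['img'][100:300,250:570,::-1],None,fx=2.5,fy=2.5))"
```

```text
t 8.30 tcp [0.6299 0.2524 0.1456] psi 56.50 tilt [0.0008 0.0002] gap 0.905 F [ 0.9 -0.9  0.5] q [0.22 0.72 1.38 0.   1.04 0.8 ] tips 0.025
rz -56.00 then shift tool 0.0570 -0.1701 0.0456  (dist 0.179)
```

View pics/g3.png

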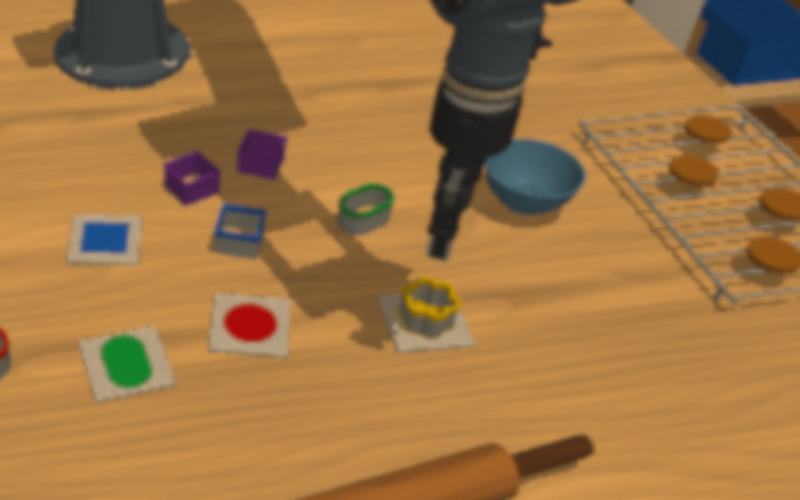

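Emit:
play_rows --steps '[[[0, 0, 0, 0, 0, -9.35], [0, 0, 0, 0, 0, -9.35], [0, 0, 0, 0, 0, -9.35], [0, 0, 0, 0, 0, -9.35], [0, 0, 0, 0, 0, -9.3], [0, 0, 0, 0, 0, -9.3], [0.0143, -0.0425, 0.0, 0, 0, 0], [0.0143, -0.0425, 0.0, 0, 0, 0], [0.0142, -0.0425, 0.02, 0, 0, 0], [0.0142, -0.0425, 0.02, 0, 0, 0]]]' --fingers 1

```text
t: 9.6
tcp_pos: [0.4505, 0.2401, 0.1046]
tool_rot: [0.556, 0.831, 0.001, 0.001]
force: [-0.4, -0.1, -0.3]
finger_gap: 1.0
```

Emit:
play_rows --steps '[[[0, 0, 0.01, 0, 0, 0], [0, 0, 0, 0, 0, 0]]]'

```text
t: 9.85
tcp_pos: [0.4521, 0.2403, 0.0938]
tool_rot: [0.556, 0.832, 0.001, 0.001]
force: [-0.4, 0.3, 0.4]
finger_gap: 0.998
```

```bash
python3 plan.py .451 .240 .038 112.5
```

```text
t 9.85 tcp [0.4521 0.2403 0.0938] psi 112.51 tilt [0.0022 0.0006] gap 0.998 F [-0.4  0.3  0.4] q [ 0.27  0.64  1.85 -0.    0.65 -0.12] tips 0.025
rz 0.01 then shift tool 0.0001 -0.0011 0.0558  (dist 0.001)
```

Emit:
play_rows --steps '[[[0, -0.0005, 0.025, 0, 0, 0], [0, 0, 0.02, 0, 0, 0], [0, 0, 0.01, 0, 0, 0], [0, 0, 0, 0, 0, 0]]]'

```text
t: 10.35
tcp_pos: [0.4515, 0.2399, 0.0383]
tool_rot: [0.556, 0.831, 0.0, 0.0]
force: [0.4, -0.7, -0.2]
finger_gap: 0.999
```

Emit:
play_rows --steps '[[[0, 0, 0, 0, 0, 0], [0, 0, 0, 0, 0, 0], [0, 0, 0, 0, 0, 0], [0, 0, 0, 0, 0, 0], [0, 0, 0, 0, 0, 0], [0, 0, 0, 0, 0, 0], [0, 0, 0, 0, 0, 0]]]' --fingers 0 --squeeze 30

```text
t: 11.22
tcp_pos: [0.4509, 0.24, 0.0391]
tool_rot: [0.556, 0.831, 0.001, 0.001]
force: [-0.1, 0.2, 5.7]
finger_gap: 0.504
```

```bash
python3 plan.py .6365 -.077 .137 186
```

```text
t 11.22 tcp [0.4509 0.24   0.0391] psi 112.50 tilt [0.0015 0.0004] gap 0.504 F [-0.1  0.2  5.7] q [ 0.27  0.74  1.87 -0.    0.53 -0.12] tips 0.025
rz -73.50 then shift tool -0.1514 -0.3346 -0.0979  (dist 0.367)
```

Emit:
play_rows --steps '[[[0, 0, -0.03, 0, 0, 0], [0, 0, -0.05, 0, 0, 0], [0, 0, -0.02, 0, 0, -9.2], [0, 0, 0, 0, 0, -9.2], [0, 0, 0, 0, 0, -9.2], [0, 0, 0, 0, 0, -9.2], [0, 0, 0, 0, 0, -9.2], [0, 0, 0, 0, 0, -9.2], [0, 0, 0, 0, 0, -9.2], [0, 0, 0, 0, 0, -9.1]]]'

```text
t: 12.48
tcp_pos: [0.45, 0.2397, 0.1382]
tool_rot: [-0.055, 0.998, -0.0, -0.0]
force: [0.5, -0.2, -0.1]
finger_gap: 0.506
```

Emit:
play_rows --steps '[[[-0.019, -0.042, 0, 0, 0, 0], [-0.019, -0.042, 0, 0, 0, 0], [-0.019, -0.042, 0, 0, 0, 0], [-0.019, -0.042, 0, 0, 0, 0], [-0.019, -0.042, 0, 0, 0, 0], [-0.019, -0.042, 0, 0, 0, 0], [-0.019, -0.042, 0, 0, 0, 0], [-0.018, -0.041, 0, 0, 0, 0], [0, 0, 0.02, 0, 0, 0], [0, 0, 0, 0, 0, 0]]]'

```text
t: 13.72
tcp_pos: [0.6338, -0.0777, 0.1164]
tool_rot: [-0.052, 0.999, 0.001, -0.002]
force: [-1.2, 0.4, -0.7]
finger_gap: 0.506
```

```bash
python3 plan.py .6365 -.077 .045 186
```

```text
t 13.72 tcp [ 0.6338 -0.0777  0.1164] psi -174.06 tilt [-0.005   0.0016] gap 0.506 F [-1.2  0.4 -0.7] q [-0.3   0.72  1.5   0.    0.93 -1.97] tips 0.025
rz -0.06 then shift tool -0.0028 0.0004 0.0714  (dist 0.003)
```

Emit:
play_rows --steps '[[[-0.002, 0, 0.03, 0, 0, 0], [0, 0, 0.025, 0, 0, 0], [0, 0, 0.01, 0, 0, 0], [0, 0, 0, 0, 0, 0]]]'

```text
t: 14.22
tcp_pos: [0.6371, -0.0768, 0.0531]
tool_rot: [-0.053, 0.999, 0.0, -0.001]
force: [0.2, 0.3, -0.6]
finger_gap: 0.507
```

```bash
python3 plan.py .6365 -.077 .045 186
```

```text
t 14.22 tcp [ 0.6371 -0.0768  0.0531] psi -173.96 tilt [-0.0012  0.0004] gap 0.507 F [ 0.2  0.3 -0.6] q [-0.29  0.81  1.52 -0.    0.81 -1.97] tips 0.025
rz 0.04 then shift tool 0.0007 -0.0002 0.0081  (dist 0.001)
```

Emit:
play_rows --steps '[[[0, 0, 0.005, 0, 0, 0], [0, 0, 0.0025, 0, 0, 0], [0, 0, 0.001, 0, 0, 0], [0, 0, 0, 0, 0, 0]]]'

```text
t: 14.72
tcp_pos: [0.6378, -0.0775, 0.0452]
tool_rot: [-0.052, 0.999, -0.0, 0.0]
force: [0.2, -1.0, 0.6]
finger_gap: 0.508
```

Emit:
play_rows --steps '[[[0, 0, 0, 0, 0, 0], [0, 0, 0, 0, 0, 0], [0, 0, 0, 0, 0, 0], [0, 0, 0, 0, 0, 0]]]' --fingers 0.8

```text
t: 15.22
tcp_pos: [0.6376, -0.0774, 0.0448]
tool_rot: [-0.052, 0.999, 0.0, -0.0]
force: [0.3, -0.3, -0.4]
finger_gap: 0.799
```

Emit:
play_rows --steps '[[[0, 0, -0.02, 0, 0, 0], [0, 0, -0.04, 0, 0, 0], [0, 0, -0.03, 0, 0, 0]]]'

```text
t: 15.6
tcp_pos: [0.6383, -0.0776, 0.1377]
tool_rot: [-0.052, 0.999, -0.0, 0.001]
force: [0.4, -0.0, 0.3]
finger_gap: 0.8
```

```bash
python3 plan.py .612 -.2235 .1 186; python3 -c "
from h import *
s=manip.snapshot('scene');cv2.imwrite('pics/g4.png',cv2.resize(s['img'][100:300,180:500,::-1],None,fx=2.5,fy=2.5))"
```

```text
t 15.60 tcp [ 0.6383 -0.0776  0.1377] psi -174.00 tilt [ 0.0026 -0.0008] gap 0.800 F [ 0.4 -0.   0.3] q [-0.29  0.69  1.48 -0.    0.96 -1.97] tips 0.025
rz 0.00 then shift tool 0.0414 -0.1423 0.0377  (dist 0.148)
```

View pics/g4.png

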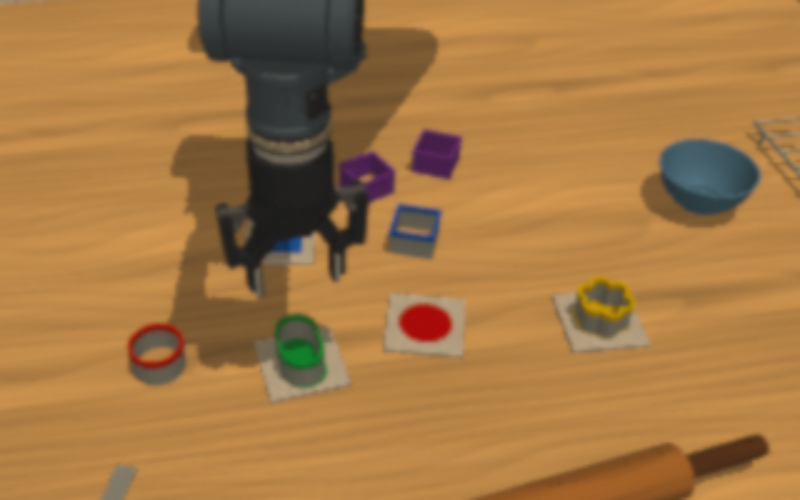

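Emit:
play_rows --steps '[[[0.0138, -0.0475, 0, 0, 0, 0], [0.0138, -0.0475, 0, 0, 0, 0], [0.0138, -0.0473, 0.02, 0, 0, 0], [0, 0, 0.025, 0, 0, 0], [0, 0, 0, 0, 0, 0]]]' --fingers 1

```text
t: 16.27
tcp_pos: [0.6098, -0.2233, 0.0888]
tool_rot: [-0.052, 0.999, 0.001, -0.002]
force: [-0.2, 0.5, 0.6]
finger_gap: 1.004
```

```bash
python3 plan.py .612 -.2235 .038 186
```

```text
t 16.27 tcp [ 0.6098 -0.2233  0.0888] psi -174.08 tilt [-0.0033  0.002 ] gap 1.004 F [-0.2  0.5  0.6] q [-0.52  0.77  1.48  0.    0.89 -2.2 ] tips 0.025
rz -0.08 then shift tool -0.0022 -0.0004 0.0508  (dist 0.002)
```

Emit:
play_rows --steps '[[[-0.001, 0, 0.025, 0, 0, 0], [0, 0, 0.02, 0, 0, 0], [0, 0, 0.006, 0, 0, 0], [0, 0, 0, 0, 0, 0]]]'

```text
t: 16.77
tcp_pos: [0.6124, -0.2227, 0.0388]
tool_rot: [-0.053, 0.999, 0.0, -0.0]
force: [1.0, 0.7, 0.5]
finger_gap: 0.997
```

Emit:
play_rows --steps '[[[0, 0, 0, 0, 0, 0], [0, 0, 0, 0, 0, 0], [0, 0, 0, 0, 0, 0], [0, 0, 0, 0, 0, 0], [0, 0, 0, 0, 0, 0], [0, 0, 0, 0, 0, 0], [0, 0, 0, 0, 0, 0]]]' --fingers 0 --squeeze 30

```text
t: 17.65
tcp_pos: [0.6128, -0.2234, 0.04]
tool_rot: [-0.052, 0.999, -0.0, 0.001]
force: [-0.0, 0.2, 5.9]
finger_gap: 0.635
```

```bash
python3 plan.py .6043 .0634 .137 186
```

```text
t 17.65 tcp [ 0.6128 -0.2234  0.04  ] psi -174.01 tilt [ 0.0014 -0.0007] gap 0.635 F [-0.   0.2  5.9] q [-0.52  0.84  1.49  0.    0.8  -2.2 ] tips 0.025
rz -0.01 then shift tool -0.0215 0.2861 -0.0970  (dist 0.287)
```

Emit:
play_rows --steps '[[[0, 0, -0.03, 0, 0, 0], [0, 0, -0.05, 0, 0, 0], [-0.0035, 0.0477, -0.015, 0, 0, 0], [-0.0035, 0.0477, 0, 0, 0, 0], [-0.0035, 0.0477, 0, 0, 0, 0], [-0.0035, 0.0477, 0, 0, 0, 0], [-0.0035, 0.0477, 0, 0, 0, 0], [-0.0035, 0.0475, 0, 0, 0, 0], [0, 0, 0.02, 0, 0, 0], [0, 0, 0, 0, 0, 0]]]'

```text
t: 18.9
tcp_pos: [0.6018, 0.0643, 0.1124]
tool_rot: [-0.053, 0.999, 0.0, -0.002]
force: [0.1, -0.3, -0.9]
finger_gap: 0.634
```

Emit:
play_rows --steps '[[[0, 0, 0.03, 0, 0, 0], [0, 0, 0.025, 0, 0, 0], [0, 0, 0, 0, 0, 0]]]'

```text
t: 19.27
tcp_pos: [0.6021, 0.0627, 0.0574]
tool_rot: [-0.052, 0.999, 0.0, -0.002]
force: [-0.2, 0.2, -0.7]
finger_gap: 0.64
```

```bash
python3 plan.py .6043 .0634 .046 186
```

```text
t 19.27 tcp [0.6021 0.0627 0.0574] psi -174.08 tilt [-0.004   0.0003] gap 0.640 F [-0.2  0.2 -0.7] q [-0.08  0.78  1.61 -0.    0.75 -1.75] tips 0.025
rz -0.08 then shift tool -0.0023 0.0005 0.0114  (dist 0.002)
```

Emit:
play_rows --steps '[[[-0.001, 0, 0.007, 0, 0, 0], [0, 0, 0.003, 0, 0, 0], [0, 0, 0.001, 0, 0, 0], [0, 0, 0, 0, 0, 0]]]'

```text
t: 19.77
tcp_pos: [0.6045, 0.0636, 0.0482]
tool_rot: [-0.052, 0.999, -0.0, 0.0]
force: [0.7, 0.1, -0.8]
finger_gap: 0.637
```

Emit:
play_rows --steps '[[[0, 0, 0, 0, 0, 0], [0, 0, 0, 0, 0, 0], [0, 0, 0, 0, 0, 0], [0, 0, 0, 0, 0, 0]]]' --fingers 0.9

```text
t: 20.27
tcp_pos: [0.6043, 0.0636, 0.0479]
tool_rot: [-0.052, 0.999, 0.0, 0.0]
force: [0.4, -0.4, -0.4]
finger_gap: 0.899
```

Emit:
play_rows --steps '[[[0, 0, -0.02, 0, 0, 0], [0, 0, -0.04, 0, 0, 0], [0, 0, -0.03, 0, 0, 0]]]'

```text
t: 20.65
tcp_pos: [0.6049, 0.0636, 0.1406]
tool_rot: [-0.052, 0.999, -0.0, 0.001]
force: [0.6, -0.5, 0.2]
finger_gap: 0.896
```

```bash
python3 plan.py .4657 .0815 .1 157; python3 -c "
from h import *
s=manip.snapshot('scene');cv2.imwrite('pics/g5.png',cv2.resize(s['img'][100:300,180:500,::-1],None,fx=2.5,fy=2.5))"
```

```text
t 20.65 tcp [0.6049 0.0636 0.1406] psi -174.00 tilt [ 0.0024 -0.0002] gap 0.896 F [ 0.6 -0.5  0.2] q [-0.08  0.65  1.58  0.    0.91 -1.75] tips 0.025
rz 29.00 then shift tool 0.1352 -0.0379 0.0406  (dist 0.140)
```

View pics/g5.png

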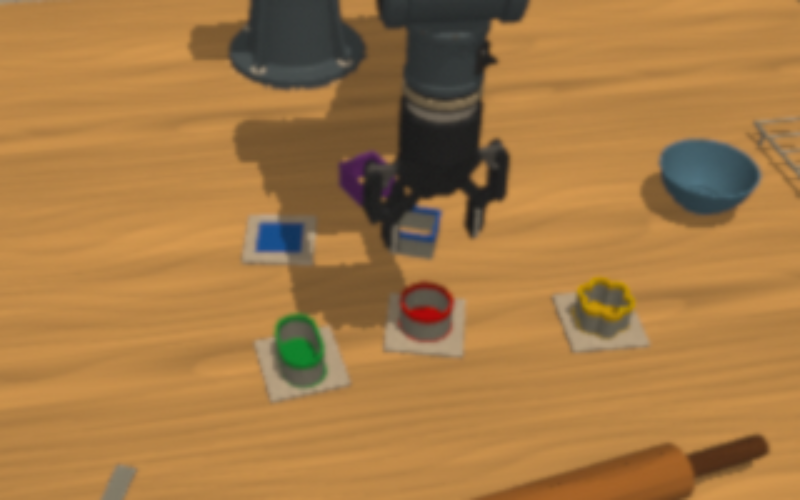

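Emit:
play_rows --steps '[[[0, 0, 0, 0, 0, 9.7], [0, 0, 0, 0, 0, 9.7], [0, 0, 0, 0, 0, 9.6], [0.0451, -0.0126, 0, 0, 0, 0], [0.0451, -0.0126, 0, 0, 0, 0], [0.045, -0.0126, 0.01, 0, 0, 0], [0, 0, 0.03, 0, 0, 0], [0, 0, 0, 0, 0, 0]]]' --fingers 1

```text
t: 21.7
tcp_pos: [0.4643, 0.0817, 0.0977]
tool_rot: [0.199, 0.98, -0.0, -0.001]
force: [0.1, -0.5, -0.0]
finger_gap: 1.003
```

```bash
python3 plan.py .4657 .0815 .039 157
```

```text
t 21.70 tcp [0.4643 0.0817 0.0977] psi 157.00 tilt [-0.0019  0.0001] gap 1.003 F [ 0.1 -0.5 -0. ] q [-0.06  0.6   1.94 -0.    0.6  -1.23] tips 0.025
rz 0.00 then shift tool -0.0014 0.0003 0.0587  (dist 0.001)
```

Emit:
play_rows --steps '[[[-0.0005, 0, 0.03, 0, 0, 0], [0, 0, 0.02, 0, 0, 0], [0, 0, 0.009, 0, 0, 0], [0, 0, 0, 0, 0, 0]]]'

```text
t: 22.2
tcp_pos: [0.4663, 0.0813, 0.0391]
tool_rot: [0.199, 0.98, 0.0, 0.0]
force: [-0.0, -0.0, 0.7]
finger_gap: 0.999
```

Emit:
play_rows --steps '[[[0, 0, 0, 0, 0, 0], [0, 0, 0, 0, 0, 0], [0, 0, 0, 0, 0, 0], [0, 0, 0, 0, 0, 0], [0, 0, 0, 0, 0, 0], [0, 0, 0, 0, 0, 0], [0, 0, 0, 0, 0, 0]]]' --fingers 0 --squeeze 30

```text
t: 23.08
tcp_pos: [0.466, 0.0814, 0.0397]
tool_rot: [0.199, 0.98, 0.0, 0.001]
force: [-0.9, -0.2, 5.8]
finger_gap: 0.599
```

```bash
python3 plan.py .4375 -.0765 .12 168
```

```text
t 23.07 tcp [0.466  0.0814 0.0397] psi 156.99 tilt [ 0.0017 -0.0001] gap 0.599 F [-0.9 -0.2  5.8] q [-0.06  0.73  1.96  0.    0.45 -1.23] tips 0.025
rz -11.01 then shift tool -0.0049 -0.1604 -0.0803  (dist 0.160)
```

Emit:
play_rows --steps '[[[0, 0, -0.03, 0, 0, 0], [0, 0, -0.05, 0, 0, 0], [0, 0, 0, 0, 0, -5.5], [0, 0, 0, 0, 0, -5.5], [-0.0012, -0.04, 0, 0, 0, 0], [-0.0012, -0.04, 0, 0, 0, 0], [-0.0012, -0.04, 0, 0, 0, 0], [-0.0012, -0.04, 0, 0, 0, 0], [0, 0, 0.03, 0, 0, 0], [0, 0, 0, 0, 0, 0]]]'

```text
t: 24.32
tcp_pos: [0.4356, -0.0761, 0.0878]
tool_rot: [0.105, 0.994, 0.001, -0.002]
force: [0.4, 0.8, 0.0]
finger_gap: 0.597
```

Emit:
play_rows --steps '[[[0, 0, 0.025, 0, 0, 0], [0, 0, 0.01, 0, 0, 0], [0, 0, 0, 0, 0, 0]]]'

```text
t: 24.7
tcp_pos: [0.4367, -0.0755, 0.0538]
tool_rot: [0.104, 0.995, 0.0, -0.001]
force: [-0.3, -0.9, -0.5]
finger_gap: 0.604
```

```bash
python3 plan.py .4375 -.0765 .046 168
```

```text
t 24.70 tcp [ 0.4367 -0.0755  0.0538] psi 168.05 tilt [-0.001   0.0005] gap 0.604 F [-0.3 -0.9 -0.5] q [-0.42  0.69  2.03  0.    0.43 -1.79] tips 0.025
rz 0.05 then shift tool -0.0009 -0.0008 0.0078  (dist 0.001)
```

Emit:
play_rows --steps '[[[0, -0.001, 0.005, 0, 0, 0], [0, 0, 0.002, 0, 0, 0], [0, 0, 0.001, 0, 0, 0], [0, 0, 0, 0, 0, 0]]]'

```text
t: 25.2
tcp_pos: [0.4368, -0.0771, 0.0459]
tool_rot: [0.105, 0.995, -0.0, 0.0]
force: [0.0, -0.3, -0.2]
finger_gap: 0.602
```

Emit:
play_rows --steps '[[[0, 0, 0, 0, 0, 0], [0, 0, 0, 0, 0, 0], [0, 0, 0, 0, 0, 0], [0, 0, 0, 0, 0, 0]]]' --fingers 0.9

```text
t: 25.7
tcp_pos: [0.4367, -0.0771, 0.0458]
tool_rot: [0.105, 0.995, -0.0, 0.0]
force: [0.9, -0.2, -0.9]
finger_gap: 0.902
```

Emit:
play_rows --steps '[[[0, 0, -0.02, 0, 0, 0], [0, 0, -0.04, 0, 0, 0], [0, 0, -0.05, 0, 0, 0], [0, 0, -0.05, 0, 0, 0], [0, 0.05, 0, 0, 0, 0], [0, -0.05, 0, 0, 0, 0]]]'

```text
t: 26.45
tcp_pos: [0.4377, -0.0683, 0.2068]
tool_rot: [0.095, 0.995, 0.001, 0.001]
force: [0.4, -0.6, -0.7]
finger_gap: 0.901
```

```bash
python3 - <<'E'
from h import *
s=manip.snapshot('scene');cv2.imwrite('pics/g6.png',cv2.resize(s['img'][100:300,180:500,::-1],None,fx=2.5,fy=2.5))
t=manip.snapshot('top');cv2.imwrite('pics/t6.png',t['img'][:,:,::-1])
print(manip.sense()['tcp_pos'],manip.sense()['t'])
E
```

```text
[ 0.43738576 -0.07735144  0.20629181] 26.55
```

View pics/g6.png

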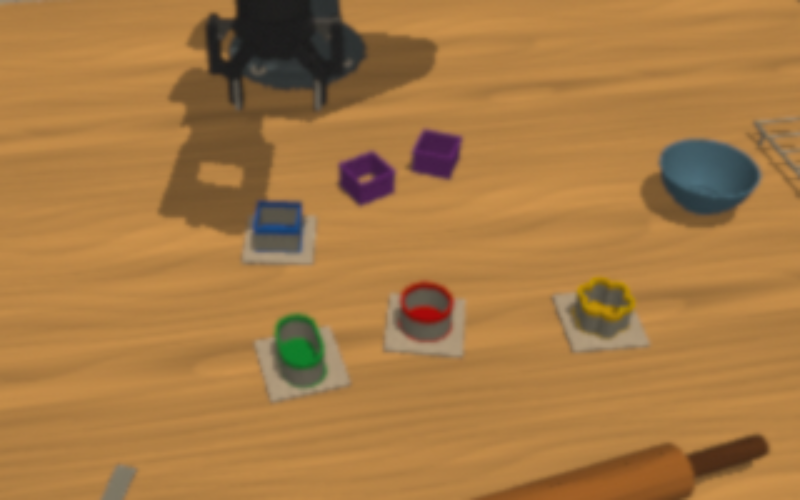

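View pics/t6.png

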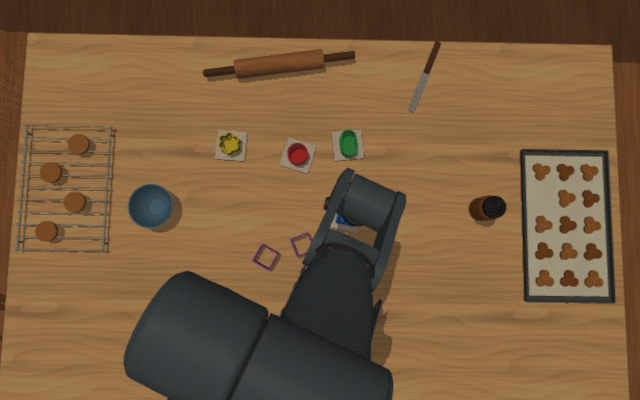

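Emit:
play_rows --steps '[[[0, -0.05, -0.02, 0, 0, 0], [0, -0.05, -0.02, 0, 0, 0], [0, -0.05, 0, 0, 0, 0], [0, -0.05, 0, 0, 0, 0], [0, -0.05, 0, 0, 0, 0], [0, -0.03, 0, 0, 0, 0], [0, 0, 0, 0, 0, 0], [0, 0, 0, 0, 0, 0]]]'

```text
t: 27.55
tcp_pos: [0.3779, -0.3499, 0.2453]
tool_rot: [0.105, 0.994, 0.001, -0.001]
force: [-0.1, 0.3, -0.7]
finger_gap: 0.902
```

```bash
python3 - <<'E'
from fit import *
S={c:manip.snapshot(c) for c in("top","scene")}
S0=pickle.load(open("s0.pkl","rb"))
G={"round":(.604,.063),"square":(.437,-.0765),"oblong":(.636,-.077),"flower":(.629,.252)}
for k,g in G.items():
  for c in S:
    o=fit(S[c],k,*g,0,zb=.006); o=o[0]
    p=fit(S0[c],k,*g,1)[0]
    print(k,c,"%.3f (%.4f %.4f %.1f)"%(o[0],o[1],o[2],np.degrees(o[3])),"tile (%.4f %.4f %.1f)"%(p[1],p[2],np.degrees(p[3])))
cv2.imwrite('pics/t7.png',cv2.resize(S["top"]['img'][110:260,200:420,::-1],None,fx=3.6,fy=3.6,interpolation=cv2.INTER_CUBIC))
print(manip.sense()['tcp_pos'],manip.sense()['t'])
E
```

```text
round top -0.474 (0.6024 0.0618 3.0) tile (0.6031 0.0619 11.8)
round scene -0.691 (0.6056 0.0646 46.8) tile (0.6055 0.0649 4.3)
square top -0.517 (0.4352 -0.0776 77.6) tile (0.4361 -0.0780 78.9)
square scene -0.682 (0.4397 -0.0752 83.0) tile (0.4392 -0.0749 76.8)
oblong top -0.495 (0.6349 -0.0788 6.8) tile (0.6355 -0.0784 6.2)
oblong scene -0.516 (0.6386 -0.0760 10.1) tile (0.6375 -0.0755 6.7)
flower top -0.578 (0.6288 0.2515 55.6) tile (0.6281 0.2509 56.4)
flower scene -0.875 (0.6318 0.2538 56.1) tile (0.6303 0.2537 56.6)
[ 0.3783566  -0.34938945  0.24557409] 27.65
```

View pics/t7.png

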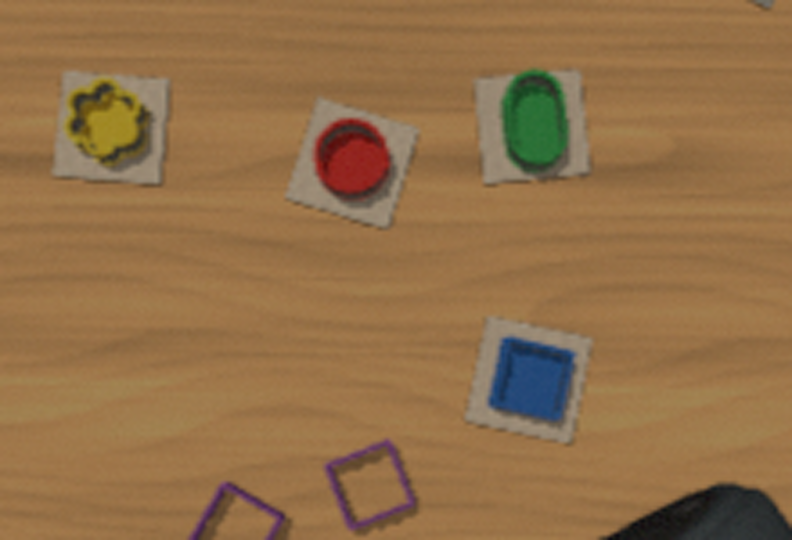

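All four cutters sit within about 1–2 mm and a few degrees of their pictures. The jar and bowl haven't moved, and the arm is clear.

```bash
python3 -c "
from h import *
print(manip.sign_off())"
```

```text
the job is handed in; nothing more can be done
None
```

I put all four cutters on their matching tiles and let go of them. The arm was lifted clear before I handed the job in at about 28 s of the 93 s limit.

- **Position:** a final fit in both cameras put every cutter within about 2 mm of its picture (limit 10 mm).
- **Turn:** in the top camera, the square, oblong and flower were within 1.5° of their pictures. The scene camera read the square about 6° off and the oblong about 3° off. All of these are under the 11° limit.
- **Fit quality:** the final fit scores were lower than at the start (0.47–0.88), because rim and picture share a colour and blend together. The pictures themselves look right: cutters flat, rims up, each covering its picture.
- **Height and tilt:** I judged these only from the pictures and from the tool height at release. The round cutter dropped about 2 mm when released and looks flat.
- **Jar, bowl and purple look-alikes:** they look to be where they started in the pictures. I did not measure them again.
- **Forces:** the readings I saw stayed at or below about 6 N.

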